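Proof-pull a lead brick's bonded loop with a spring scale

TASK

Proof-pull the steel loop bonded to the lead brick in the vise: draw the flat spring scale out of its steel pocket, lay it in the channel rest in front of the vise with its hook down inside the loop, and let go of it. Then take it again by the blue stirrup handle at its other end and draw it straight back until the black pointer stands in the red band, not past it, and hold it there for two seconds. Ease it forward again until the spring is fully home and let go, leaving the scale lying in the rest with its hook still in the loop and nothing else on the shelf disturbed.

Things in the scene. Friction and masses are not known exactly. Their poses are not given: they have to be found in the camera images.
- scale: Flat spring scale, 0.15 kg, 225 mm long, at first in the pocket. Origin: centre of its case's underside; +y along it to the hook, z up. Case 30 wide (x), 110 long (y -55..+55), 22 mm thick; mid-line 11 mm up. White top face: slot, ticks each 5 mm, black cross-bar pointer (y -30 when slack, moves to +y when pulled), red band y +15..+25. In the pocket only collar and hook can be grasped.
- handle: Blue stirrup handle fixed to the case's rear: a flat loop 30 mm wide (x), 12 mm thick, straight sides from y -55 to -91, on the mid-line (11 mm up). Grasp it from above across its 30 mm width at y -75. Its origin and axes are those of scale.
- collar (a point): Centre of the brass collar on the scale's sprung rod: a block 14 x 14 mm, 30 mm long (y); when slack 76 mm to +y of the case's origin, on the mid-line. Axes as the scale's. Grasp the scale here, from above across x, while it is in the pocket. Collar, rod and hook are one piece; drawn from the pocket the rod may stretch some mm, then springs home.
- hook (a point): Point on the hook's straight, downward prong (6 mm thick), on the scale's mid-line, 55 mm to +y of the collar's centre. Axes as the scale's. The prong ends 12 mm below this point. Behind it a gooseneck arches 16 mm over the mid-line, with 19 mm clear between prong and stem for the loop's bar.
- scale_rod (a joint): Stretch of the scale in m: 0 with the spring home, at most 0.070. The pointer is on the middle of the red band at 0.050; the band spans 0.045 to 0.055. The spring takes 0.6 N to start and 0.2 N more per mm (10.6 N at the band's middle).
- pocket: Fixed grey steel pocket, origin on the shelf; 41 mm wide, 65 mm high, slotted along the top, closed at the back (y -98), open mouth to +y at y +52. The scale lies level in it, parallel to y, its origin 34 mm above the pocket's; 2 to 5 mm of play. To clear the mouth with the handle, draw the scale out level along +y by at least 150 mm.
- vise: Fixed small bench vise, 95 mm high, clamping a lead brick (50 wide, 105 long, 50 high, its top 100 mm above the shelf). Origin: on the shelf under the middle of the jaws. x across the jaws (the screw's bar reaches x -120), z up; loop and rest stand on its -y side, and the pull is along -y.
- loop (a point): Middle of the opening of the level steel loop on the brick's -y end, 75 mm above the shelf, 83 mm to -y of the vise's origin; axes as the vise's. Wire 6 mm thick; opening 28 mm (x), and in y from -13 to +10. The prong goes down into it. Its cross-bar is centred at y -16: under pull the hook point lies at y -10.
- rest (a point): Middle of the floor of the aluminium channel rest, 64 mm above the shelf, 222 mm to -y of the vise's origin; axes as the vise's. 84 mm long (y), 36 mm wide at its floor between flared cheeks 13 mm high. The case lies on this floor, +y towards the brick, its mid-line level with the loop; with the hook point in the middle of the loop the case's origin is 8 mm to +y of this point.
- marker_case: Bystander: cream plastic marker case with a snap lid, 82 x 122 x 35 mm; origin centre of underside.
- filter: Bystander: aluminium filter square 75 x 75 x 4 mm; origin centre of underside.
- tweezers: Bystander: steel tweezers 130 mm long along x, 7 mm high; origin centre of underside.
- spare_brick: Bystander: second lead brick 50 x 100 x 50 mm, 2.8 kg; origin centre of underside.
- dish: Bystander: round steel dish, 84 mm across, 22 mm high, with lead discs; origin centre of underside.
- tape_roll: Bystander: roll of tape 72 mm across, 24 mm high, lying flat; origin centre of underside.

How it is judged (in metres and radians):
On the way, in this order (a step that is already met when the one before it is completed fails the run):
1. the scale lies in the channel rest with its hook down inside the loop, and the fingers have let go of it (x of hook in the frame of loop between -0.014 and 0.014 m and y of hook in the frame of loop between -0.014 and 0.014 m and z of hook in the frame of loop between -0.01 and 0.007 m and z of scale in the frame of vise between 0.06 and 0.069 m and x of scale in the frame of vise between -0.01 and 0.01 m and angle between scale's own z axis and vertical below 0.12 rad and contact force between the fingers and scale below 0.05 N), for 0.3 s.
2. pulled by the blue handle, in line with the rest and with the hook in the loop, the scale is held with its pointer in the red band for 1.2 s (x of hook in the frame of loop between -0.014 and 0.014 m and y of hook in the frame of loop between -0.014 and 0.014 m and z of hook in the frame of loop between -0.01 and 0.007 m and value of joint scale_rod between 0.045 and 0.055 m and contact force between the fingers and handle above 0.5 N and angle between the y axis of scale and the y axis of vise, either way round below 0.12 rad), for 1.2 s.
At the end, for the whole second after the job is handed in: The scale lies still and level in the channel rest (within 10 mm of the middle line), let go of, its spring home (stretch under 4 mm), its hook prong still down inside the loop (all of step 1 and value of joint scale_rod below 0.004 m and linear speed of scale below 0.01 m/s); the robot touches nothing.
It fails at once if the scale is pulled well past the red band (stretch over 60 mm) (value of joint scale_rod above 0.06 m).
It fails at once if a bystander is moved more than 20 mm (distance of any of marker_case, filter, tweezers, spare_brick, dish, tape_roll from where it was at the start of the episode above 0.02 m).
It also fails if it takes over 54 s, if anything falls off the work surface, if the arm or the gripper's body presses on something with over 40 N, if the wrist force passes 120 N, or if a joint passes its speed limit or range.

ROBOT

A 6-joint arm with a two-finger parallel gripper is mounted at the origin on the work surface. World frame = base frame: x ahead of the robot, y to its left, z up, the work surface at z = 0. Lengths are in mm, angles in degrees, forces in N, time in s.
With the tool pointing down it reaches from about 350 to 975 mm from the base axis. Payload 4.9 kg.
Tool frame: the origin (TCP) lies midway between the tips of the shut fingers; the grasp point (between the pads) lies 19 mm behind it; z points along the fingers, y is the line along which they close (so a half turn about z gives the same grasp; the last joint's range is limited). The gripper opens to 85 mm and grips with 20 to 120 N. Pads are 22 mm wide; open, the fingers measure 114 mm over their backs; the gripper's body (76 mm by 85 mm) begins 54 mm behind the grasp point. The pads swing forward as they close: fully open they stand 13 mm farther back than shut.
Start: joints at [56.952, 3.019, 92.412, -0, 84.569, -6.818], TCP at [276.222, 560.627, 231.304] pointing down, gripper open.
Joint ranges: [-172.51, 172.51], [-57.92, 126.97], [3.15, 148.05], [-58.71, 238.71], [5.1, 150.11], [-179.66, 179.66]. Speed limits (degrees/s): [147.25, 147.25, 180, 180, 180, 180].

INTERFACE

Orientations are given as [roll, pitch, yaw] about the fixed x, y, z axes, in that order (R = Rz(yaw) Ry(pitch) Rx(roll)).
In Python, from station import ctrl, snapshot, camera_info gives the robot as it stands.
- The arm moves only by the tool arm_command, never from a script. Its argument "series" is a list of rows, each an object with "claw": the opening, from 0 (shut) to 1 (fully open); "travel": the shift along the tool's x, y, z normalised to -1 to 1, where 1 is 0.2 m, a list of three; "turn": the turn about the tool's z normalised to -1 to 1, where 1 is 90 degrees. A call has 1 to 20 rows; each row shifts and turns the commanded pose from where the row before left it, along the tool's axes as they then stand; what a row does not reach is not made up. A row lasts 1/10 s, in which the tool goes at most 50 mm and 8.59 degrees, less where a joint would pass 70% of its speed; a pose out of reach is approached as far as the arm can. A call with a number of a shift or a turn outside -1 to 1 is refused whole. A call with a gripper value outside its range is refused whole. The fingers move at their own pace and stop on an object; "force" is the grip in N (left out, the last holds). Time passes only in rows, so rows that do not move let the fingers close. It gives the time, the measured TCP pose, the force, the opening and the grip force at its end, in the units of the state.
- ctrl.sense(): the state, without advancing time (a new reading comes with each control period).
- snapshot(name): name is "scene" or "top" or "wrist"; returns (picture, depth): 400x640x3 uint8, blue, green, red; 400x640 float32, mm along the optical axis (not along the pixel's ray), 0 where there is no reading.
- camera_info(name): a dict with "fx", "fy", "cx", "cy" (pixels), "R" (3x3) and "t" (3): a world point X has camera coordinates R X + t; the wrist camera has in their place "hand_eye" (4x4, takes a point from camera to tool coordinates, whose origin is the TCP and whose axes are the flange's). Camera axes: x right, y down, z forward; pixel columns grow to the right and rows downward; lengths in mm; the calibration is good to about 2 mm. A picture is of the moment at which its call begins: read the wrist's pose just before it. camera_info takes no time and is no camera call.
- ctrl.finish_job(): hands the job in; it is judged then, once.
The state is a dict: "time": time; "joint_pos": joint angles; "qd": joint speeds; "joint_torque": joint torques, N m; "eef_pos": TCP position; "tool_rot": TCP orientation; "wrist_force": force on the tool from outside, world axes, zero at the start; "wrist_torque": the same for the moment, N m; "grip_width": opening from 0.0 (shut) to 1.0 (fully open); "finger_force": force on a finger pad.
Only numpy, scipy, OpenCV 4.12 (cv2) and the standard library are available. Lean on these libraries where they do the work, as an engineer would, in place of code of your own. Each camera call takes 0.05 s, during which the arm holds its last target. There are 200 camera calls.

## Working session

There is one attempt and no reset: what is moved stays moved. The work goes in short steps, Python scripts to look and compute and a tool call to move; the robot and the scene stay as the last step left them, time stands still between calls to the robot, and variables do not carry over. Pictures are saved under pics/ and viewed, at most 10 in all, crops included, and the job is handed in when it is done.

Besides the shell and the picture viewer there is one more tool, called after "Emit:" in YAML: its name, and indented under it one key for each argument. arm_command: Moves the arm, as the interface text tells. Scaled input: -1 to 1 covers 0.2 m each way for a shift and 90 degrees each way for a turn. Its arguments: {"type":"object","properties":{"series":{"type":"array","items":{"type":"object","properties":{"claw":{"type":"number"},"travel":{"type":"array","items":{"type":"number","minimum":-1,"maximum":1}},"turn":{"type":"number","minimum":-1,"maximum":1}}}},"force":{"type":"number"}},"required":["series"]}

```bash
ls; mkdir -p pics; python3 - <<'E'
from station import ctrl,snapshot,camera_info
import cv2,numpy as np
s=ctrl.sense();print(s['time'],s['eef_pos'],s['tool_rot'],s['grip_width'])
for n in('scene','top'):
    p,d=snapshot(n);cv2.imwrite(f'pics/{n}0.png',p);np.save(f'{n}0.npy',d)
    c=camera_info(n);print(n,c)
print(camera_info('wrist'))
E
```

```text
pics
0.0 [275.90953128 560.12128306 230.0629999 ] [-1.79885162e+02 -1.33676248e-02  1.53769329e+02] 1.0002867407001907
scene {'fx': 384.95848178187816, 'fy': 384.95848178187816, 'cx': 325.1825191536898, 'cy': 197.31013695507866, 'R': array([[ 8.72147910e-03,  9.99880699e-01,  1.27484364e-02],
       [ 8.23371730e-01,  5.37555430e-05, -5.67502416e-01],
       [-5.67435398e-01,  1.54461626e-02, -8.23273032e-01]]), 't': array([  -2.5136942 , -424.89948536, 1266.32175285])}
top {'fx': 431.74196103871094, 'fy': 431.74196103871094, 'cx': 315.0170628558925, 'cy': 197.85735668248807, 'R': array([[-1.80948792e-03, -9.99981020e-01,  5.88944427e-03],
       [-9.89442339e-01,  9.36879646e-04, -1.44924047e-01],
       [ 1.44915779e-01, -6.08950383e-03, -9.89425255e-01]]), 't': array([   6.49663174,  598.08386765, 1194.08015261])}
{'fx': 285.40830221756875, 'fy': 285.40830221756875, 'cx': 312.40290566447425, 'cy': 196.95994561875773, 'hand_eye': array([[ 6.79028565e-04, -9.49661976e-01, -3.13275708e-01,
         8.07823183e+01],
       [ 9.99998391e-01,  1.16493260e-03, -1.36386165e-03,
         4.85911461e-03],
       [ 1.66015263e-03, -3.13274278e-01,  9.49661240e-01,
        -1.41893097e+02],
       [ 0.00000000e+00,  0.00000000e+00,  0.00000000e+00,
         1.00000000e+00]])}
```

View pics/top0.png

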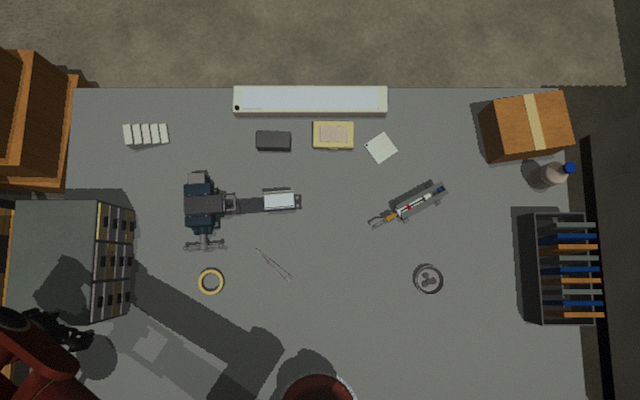

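View pics/scene0.png

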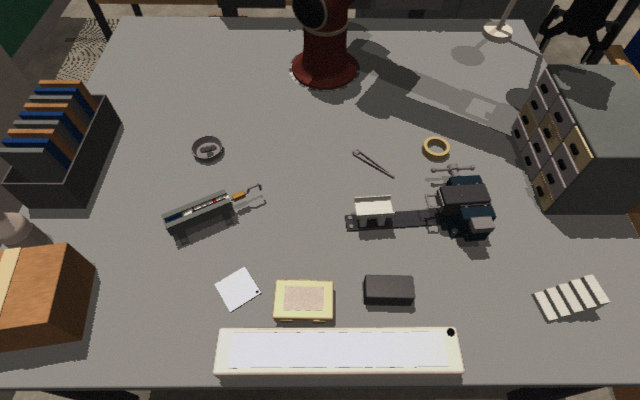

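Top view: the pocket with the scale is near (415,203), hook end towards (373,222). The vise is at (203,205) and the rest at (281,201). Next I get rough positions.

```bash
cat > h.py <<'E'
from station import ctrl,snapshot,camera_info
import cv2,numpy as np
from scipy.spatial.transform import Rotation as Ro
def pose(s=None):
    s=s or ctrl.sense(); return Ro.from_euler('xyz',s['tool_rot'],degrees=True).as_matrix(),np.array(s['eef_pos'])
def cam(n,s=None):
    c=camera_info(n);K=np.array([[c['fx'],0,c['cx']],[0,c['fy'],c['cy']],[0,0,1]])
    if n!='wrist': return K,c['R'].T,-c['R'].T@c['t']
    R,p=pose(s);H=np.array(c['hand_eye']);return K,R@H[:3,:3],R@H[:3,3]+p
def onz(C,u,v,z):
    K,R,o=C;r=R@np.linalg.solve(K,[u,v,1.]);return o+r*(z-o[2])/r[2]
def proj(C,X):
    K,R,o=C;q=K@(R.T@(np.asarray(X,float)-o));return q[:2]/q[2]
def atd(C,u,v,d):
    K,R,o=C;return o+R@np.linalg.solve(K,[u,v,1.])*d
E
python3 - <<'E'
from h import *
C=cam('top');np.set_printoptions(precision=1,suppress=True)
for nm,u,v,z in [('hook',373,223,45),('collar',389,215,45),('handle',438,188,45),('mouth',395,212,65),('back',443,187,65),('restL',266,203,77),('restR',299,200,77),('brickL',186,205,100),('brickR',222,205,100)]: print(nm,onz(C,u,v,z))
p=cv2.imread('pics/top0.png')
a=cv2.resize(p[170:240,360:460],None,fx=6,fy=6,interpolation=2)
b=cv2.resize(p[165:255,175:310],None,fx=5.9,fy=5.9,interpolation=2)[:,:800]
cv2.imwrite('pics/a.png',a);cv2.imwrite('pics/b.png',b)
E
```

```text
hook [ 525.5 -158.9   45. ]
collar [ 548.3 -205.1   45. ]
handle [ 626.2 -348.3   45. ]
mouth [ 554.6 -218.6   65. ]
back [ 625.7 -356.7   65. ]
restL [578.9 142.2  77. ]
restR [587.2  50.5  77. ]
brickL [570.5 357.4 100. ]
brickR [570.4 259.5 100. ]
```

```bash
cat >> h.py <<'E'
def plan(goal,yaw,n=None,start=None,step=45):
    R,p=pose();y0=Ro.from_matrix(R).as_euler('xyz',degrees=True)[2]
    if start is not None: p,y0=np.array(start[:3],float),start[3]
    d=np.array(goal)-p;dy=(yaw-y0+180)%360-180
    if n is None:n=int(np.ceil(max(np.linalg.norm(d)/step,abs(dy)/8.2,1)))
    print('from',p.round(1),round(y0,1),'d',d.round(1),round(dy,1),'rows',n)
    for i in range(n):
        a=np.radians(y0+dy*i/n);x=np.array([np.cos(a),np.sin(a),0]);yv=np.array([np.sin(a),-np.cos(a),0])
        print(np.round([d@x/n/200,d@yv/n/200,-d[2]/n/200,-dy/n/90],4).tolist())
E
python3 -c "
from h import *
plan([580,200,260],95)"
```

```text
from [275.9 560.2 230.2] 153.8 d [ 304.1 -360.2   29.8] -58.8 rows 11
[-0.1963, -0.0858, -0.0136, 0.0594]
[-0.2035, -0.0671, -0.0136, 0.0594]
[-0.2088, -0.0479, -0.0136, 0.0594]
[-0.2124, -0.0282, -0.0136, 0.0594]
[-0.2141, -0.0083, -0.0136, 0.0594]
[-0.2139, 0.0117, -0.0136, 0.0594]
[-0.2119, 0.0315, -0.0136, 0.0594]
[-0.2081, 0.0511, -0.0136, 0.0594]
[-0.2024, 0.0703, -0.0136, 0.0594]
[-0.195, 0.0888, -0.0136, 0.0594]
[-0.1859, 0.1066, -0.0136, 0.0594]
```

View pics/a.png

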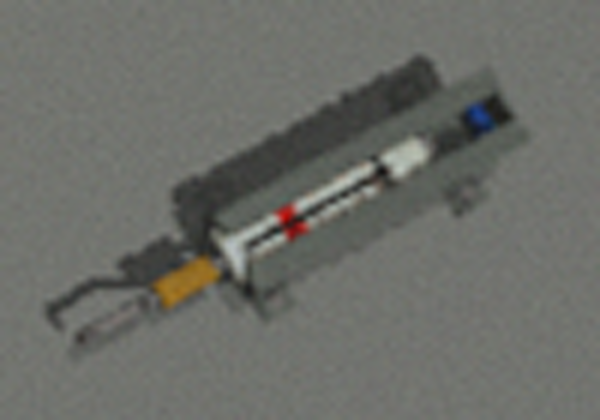

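The crop shows the collar at (187,282), the scale's white face along the slot and the handle at (480,117). I'll move to look at the vise with the wrist camera.

Emit:
arm_command:
  series:
    - {"claw":1,"travel":[-0.196,-0.086,-0.014],"turn":0.06}
    - {"claw":1,"travel":[-0.204,-0.067,-0.014],"turn":0.06}
    - {"claw":1,"travel":[-0.209,-0.048,-0.014],"turn":0.06}
    - {"claw":1,"travel":[-0.212,-0.028,-0.014],"turn":0.06}
    - {"claw":1,"travel":[-0.214,-0.008,-0.014],"turn":0.06}
    - {"claw":1,"travel":[-0.214,0.012,-0.014],"turn":0.06}
    - {"claw":1,"travel":[-0.212,0.032,-0.014],"turn":0.06}
    - {"claw":1,"travel":[-0.208,0.051,-0.014],"turn":0.06}
    - {"claw":1,"travel":[-0.202,0.07,-0.014],"turn":0.06}
    - {"claw":1,"travel":[-0.195,0.089,-0.014],"turn":0.06}
    - {"claw":1,"travel":[-0.186,0.107,-0.014],"turn":0.06}
    - {"claw":1,"travel":[0,0,0],"turn":0}
    - {"claw":1,"travel":[0,0,0],"turn":0}

```text
time: 1.4
eef_pos: [578.8, 198.4, 261.4]
tool_rot: [-179.9, -0.0, 94.3]
wrist_force: [-1.2, 0.8, 0.5]
grip_width: 0.996
finger_force: 0.0
```

```bash
python3 - <<'E'
from h import *
s=ctrl.sense();print(s['time'],s['eef_pos'],s['tool_rot'],s['wrist_force'])
p,d=snapshot('wrist');cv2.imwrite('pics/w1.png',p);np.save('w1.npy',d);import pickle;pickle.dump(cam('wrist',s),open('w1.pkl','wb'))
cv2.imwrite('pics/w1c.png',cv2.resize(p,(800,500),interpolation=2))
# next viewpoint: pocket
plan([545,-215,230],118)
E
```

```text
1.4 [578.78775221 198.36453872 261.37645542] [-1.79915550e+02 -1.31054201e-02  9.42990665e+01] [-1.21063722  0.84964232  0.51989306]
from [578.3 199.2 261.4] 94.4 d [ -33.3 -414.2  -31.4] 23.6 rows 10
[-0.2052, -0.0324, 0.0157, -0.0262]
[-0.2037, -0.0408, 0.0157, -0.0262]
[-0.2018, -0.0492, 0.0157, -0.0262]
[-0.1996, -0.0575, 0.0157, -0.0262]
[-0.1971, -0.0657, 0.0157, -0.0262]
[-0.1942, -0.0737, 0.0157, -0.0262]
[-0.191, -0.0817, 0.0157, -0.0262]
[-0.1875, -0.0895, 0.0157, -0.0262]
[-0.1837, -0.0971, 0.0157, -0.0262]
[-0.1795, -0.1046, 0.0157, -0.0262]
```

View pics/w1c.png

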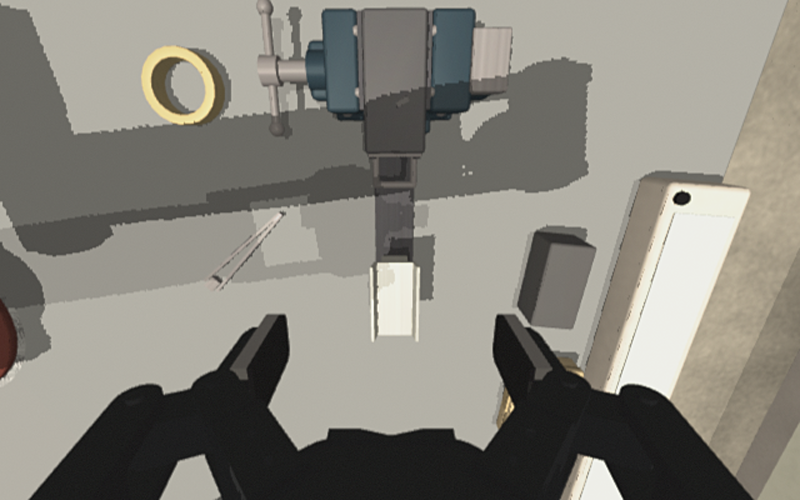

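Wrist view: brick top spans about (362..426, 8..153), the loop is near (393,172), and the rest spans (372..418, 262..340). I enlarge this and move over the pocket.

```bash
python3 - <<'E'
from h import *
p=cv2.imread('pics/w1.png');c=p[110:280,270:370]
cv2.imwrite('pics/w1z.png',cv2.resize(c,None,fx=3.5,fy=3.5,interpolation=2))
E
```

```text
(no output)
```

View pics/w1z.png

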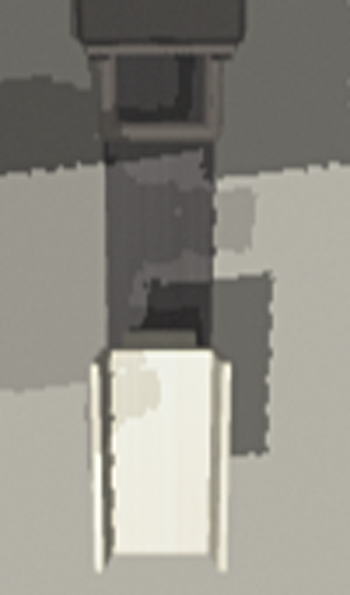

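Emit:
arm_command:
  series:
    - {"claw":1,"travel":[-0.205,-0.032,0.016],"turn":-0.026}
    - {"claw":1,"travel":[-0.204,-0.041,0.016],"turn":-0.026}
    - {"claw":1,"travel":[-0.202,-0.049,0.016],"turn":-0.026}
    - {"claw":1,"travel":[-0.2,-0.058,0.016],"turn":-0.026}
    - {"claw":1,"travel":[-0.197,-0.066,0.016],"turn":-0.026}
    - {"claw":1,"travel":[-0.194,-0.074,0.016],"turn":-0.026}
    - {"claw":1,"travel":[-0.191,-0.082,0.016],"turn":-0.026}
    - {"claw":1,"travel":[-0.188,-0.09,0.016],"turn":-0.026}
    - {"claw":1,"travel":[-0.184,-0.097,0.016],"turn":-0.026}
    - {"claw":1,"travel":[-0.18,-0.105,0.016],"turn":-0.026}
    - {"claw":0.7,"travel":[0,0,0],"turn":0}
    - {"claw":0.7,"travel":[0,0,0],"turn":0}

```text
time: 2.65
eef_pos: [544.2, -214.5, 229.7]
tool_rot: [180.0, -0.1, 117.8]
wrist_force: [1.0, 0.2, -0.3]
grip_width: 0.711
finger_force: 0.0
```

```bash
python3 - <<'E'
from h import *
s=ctrl.sense();print(s['time'],s['eef_pos'],s['tool_rot'],s['grip_width'])
p,d=snapshot('wrist');cv2.imwrite('pics/w2.png',p);np.save('w2.npy',d);import pickle;pickle.dump(cam('wrist',s),open('w2.pkl','wb'))
cv2.imwrite('pics/w2c.png',cv2.resize(p[0:300,150:550],(800,600),interpolation=2))
E
```

```text
2.65 [ 544.24207967 -214.50156279  229.6787896 ] [ 1.79999363e+02 -7.35540931e-02  1.17774836e+02] 0.7105320546625751
```

View pics/w2c.png

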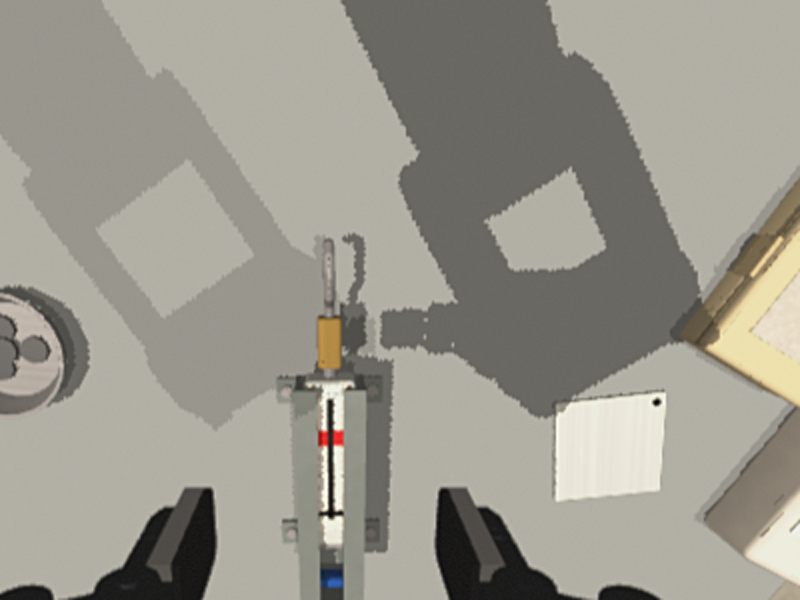

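Loop crop: side wires at x≈105 and 214, cross-bar centre at row 131, rest floor x 107..212, rows 350..553. Pocket picture: collar top centred at (329.5,342), pointer at (331,515), gooseneck end at (328,242).

```bash
python3 - <<'E'
from h import *
import pickle;np.set_printoptions(precision=1,suppress=True)
C=pickle.load(open('w1.pkl','rb'));D=np.load('w1.npy')
def a(x,y,z,nm):
    u,v=270+x/3.5,110+y/3.5;print(nm,onz(C,u,v,z),atd(C,u,v,D[int(v+.5),int(u+.5)]))
P={}
for nm,x,y,z in[('bar',159.5,131,75),('wireL',105,90,75),('wireR',214,90,75),('bar top of loop inner',159,58,75),('floorfrontL',109,352,64),('floorfrontR',213,352,64),('floornearL',110,553,64),('floornearR',210,553,64),('floormid',160,450,64),('cheekfL',95,365,77),('cheekfR',226,365,77),('cheeknL',98,568,77),('cheeknR',223,568,77),('brickL',78,42,100),('brickR',243,42,100)]:a(x,y,z,nm)
for nm,x,y in[('brickfarL',365,9),('brickfarR',427,9),('bnearL',362,152),('bnearR',425,152)]:
    print(nm,onz(C,x/1.25,y/1.25,100))
C=pickle.load(open('w2.pkl','rb'));D=np.load('w2.npy')
print('pocket')
for nm,x,y,z in[('collar',329.5,342,52),('collarN',329.5,367,52),('collarF',329.5,318,52),('pointer',331,515,56),('band',331,438,56),('hooktip',328,242,58),('wallmouthL',293,391,65),('wallmouthR',366,391,65),('wallL',302,560,65),('wallR',364,560,65),('handle',331,580,51)]:
    u,v=150+x/2,y/2;print(nm,onz(C,u,v,z),atd(C,u,v,D[int(v+.5),int(u+.5)]))
E
```

```text
bar [579.2 230.1  75. ] [579.2 230.6  78.1]
wireL [560.6 241.9  75. ] [560.7 242.2  77.1]
wireR [595.7 244.6  75. ] [595.6 244.8  77.1]
bar top of loop inner [577.2 253.3  75. ] [578.2 247.9   4.9]
floorfrontL [567.5 147.3  64. ] [567.4 146.5  61.9]
floorfrontR [605.2 150.2  64. ] [604.8 151.5  67.4]
floornearL [573.2  63.6  64. ] [573.2  66.1  67.9]
floornearR [612.   66.6  64. ] [611.8  67.9  66.2]
floormid [589.1 109.4  64. ] [589.1 109.1  63.4]
cheekfL [563.1 147.1  77. ] [563.  146.7  76.1]
cheekfR [608.9 150.6  77. ] [609.1 149.9  75.3]
cheeknL [569.  65.  77.] [569.   64.4  76.1]
cheeknR [616.   68.6  77. ] [626.4  18.2  -1.3]
brickL [552.7 258.  100. ] [546.1 251.2   0. ]
brickR [601.2 261.7 100. ] [610.7 255.9  -2. ]
brickfarL [547. 360. 100.]
brickfarR [592.4 363.4 100. ]
bnearL [550.  258.2 100. ]
bnearR [601.7 262.1 100. ]
pocket
collar [ 543.1 -207.8   52. ] [ 543.2 -207.9   51.4]
collarN [ 550.  -220.9   52. ] [ 550.6 -221.9   47.8]
collarF [ 536.6 -195.5   52. ] [ 536.6 -195.6   51.4]
pointer [ 595.4 -304.3   56. ] [ 595.2 -304.1   56.5]
band [ 570.9 -258.3   56. ] [ 570.5 -257.6   58. ]
hooktip [ 516.2 -158.9   58. ] [ 516.3 -159.1   54.9]
wallmouthL [ 536.6 -239.8   65. ] [ 536.6 -239.8   64.9]
wallmouthR [ 573.1 -220.5   65. ] [ 586.9 -236.5    1.4]
wallL [ 591.8 -336.4   65. ] [ 591.6 -336.1   65.5]
wallR [ 626.1 -318.2   65. ] [ 652.  -356.2   -1.6]
handle [ 619.7 -349.9   51. ] [ 620.2 -350.8   49.6]
```

```bash
python3 -c "
from h import *
plan([543.4,-208.3,26.5],118.5,n=7)"
```

```text
from [ 544.5 -213.9  229.8] 117.8 d [  -1.1    5.6 -203.3] 0.7 rows 7
[0.0039, 0.0012, 0.1452, -0.001]
[0.0039, 0.0012, 0.1452, -0.001]
[0.0039, 0.0012, 0.1452, -0.001]
[0.0039, 0.0012, 0.1452, -0.001]
[0.0039, 0.0012, 0.1452, -0.001]
[0.0039, 0.0012, 0.1452, -0.001]
[0.0039, 0.0012, 0.1452, -0.001]
```

Emit:
arm_command:
  series:
    - {"claw":0.7,"travel":[0.004,0.001,0.145],"turn":-0.001}
    - {"claw":0.7,"travel":[0.004,0.001,0.145],"turn":-0.001}
    - {"claw":0.7,"travel":[0.004,0.001,0.145],"turn":-0.001}
    - {"claw":0.7,"travel":[0.004,0.001,0.145],"turn":-0.001}
    - {"claw":0.7,"travel":[0.004,0.001,0.145],"turn":-0.001}
    - {"claw":0.7,"travel":[0.004,0.001,0.145],"turn":-0.001}
    - {"claw":0.7,"travel":[0.004,0.001,0.145],"turn":-0.001}
    - {"claw":0.7,"travel":[0,0,0],"turn":0}
    - {"claw":0.7,"travel":[0,0,0],"turn":0}

```text
time: 3.6
eef_pos: [543.2, -208.2, 27.3]
tool_rot: [-180.0, -0.0, 118.5]
wrist_force: [-0.2, -0.1, 0.2]
grip_width: 0.704
finger_force: 0.0
```

```bash
python3 - <<'E'
from h import *
s=ctrl.sense();print(s['eef_pos'],s['tool_rot'],s['wrist_force'])
import pickle
p,d=snapshot('wrist');cv2.imwrite('pics/w3.png',cv2.resize(p[60:340,200:440],(514,600),interpolation=2));np.save('w3.npy',d)
C=cam('wrist',s);print([proj(C,q).round(0) for q in ([543.4,-208.3,52],)])
E
```

```text
[ 543.23051048 -208.22424265   27.34877336] [-1.79986663e+02 -3.94928849e-02  1.18520810e+02] [-0.18695383 -0.11741587  0.23138361]
[array([313., 280.])]
```

View pics/w3.png

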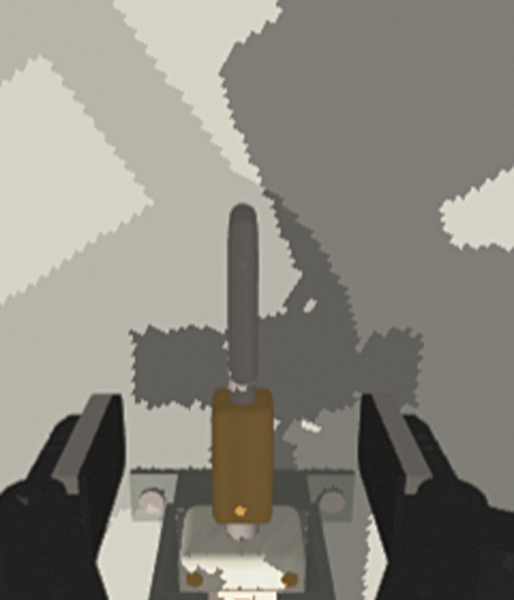

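Collar (crop 243, rows ~400–522) sits midway between the fingers and about 2 mm ahead. I nudge forward, close and draw it out.

Emit:
arm_command:
  series:
    - {"claw":0.7,"travel":[0.01,0,0],"turn":0}
    - {"claw":0,"travel":[0,0,0],"turn":0}
    - {"claw":0,"travel":[0,0,0],"turn":0}
    - {"claw":0,"travel":[0,0,0],"turn":0}
    - {"claw":0,"travel":[0,0,0],"turn":0}
    - {"claw":0,"travel":[0,0,0],"turn":0}
    - {"claw":0,"travel":[0,0,0],"turn":0}
    - {"claw":0,"travel":[0.02,0,0],"turn":0}
    - {"claw":0,"travel":[0.03,0,0],"turn":0}
  force: 60

```text
time: 4.55
eef_pos: [537.9, -199.9, 27.7]
tool_rot: [180.0, 0.1, 118.4]
wrist_force: [1.5, -2.2, 3.2]
grip_width: 0.15
finger_force: 61.2
```

Emit:
arm_command:
  series:
    - {"claw":0,"travel":[0.06,0,0],"turn":0}
    - {"claw":0,"travel":[0.08,0,0],"turn":0}
    - {"claw":0,"travel":[0.08,0,0],"turn":0}
    - {"claw":0,"travel":[0.08,0,0],"turn":0}
    - {"claw":0,"travel":[0.08,0,0],"turn":0}
    - {"claw":0,"travel":[0.08,0,0],"turn":0}
    - {"claw":0,"travel":[0.08,0,0],"turn":0}
    - {"claw":0,"travel":[0.08,0,0],"turn":0}
    - {"claw":0,"travel":[0.08,0,0],"turn":0}
    - {"claw":0,"travel":[0.08,0,0],"turn":0}
    - {"claw":0,"travel":[0.06,0,0],"turn":0}
    - {"claw":0,"travel":[0.03,0,0],"turn":0}
    - {"claw":0,"travel":[0,0,0],"turn":0}
    - {"claw":0,"travel":[0,0,0],"turn":0}

```text
time: 5.95
eef_pos: [454.9, -46.4, 27.3]
tool_rot: [180.0, 0.0, 118.4]
wrist_force: [0.3, -0.2, -1.5]
grip_width: 0.153
finger_force: 60.5
```

```bash
python3 - <<'E'
from h import *
s=ctrl.sense();print(s['time'],s['eef_pos'],s['tool_rot'],s['wrist_force'],s['wrist_torque'],s['finger_force'])
p,d=snapshot('wrist');q,_=snapshot('scene')
a=cv2.resize(p[60:400,150:480],(388,400));b=cv2.resize(q[100:260,140:300],(400,400),interpolation=2)
cv2.imwrite('pics/w4.png',np.hstack([a,b]))
E
```

```text
5.95 [454.87474034 -46.35642486  27.34311796] [1.79979192e+02 3.40801324e-02 1.18401554e+02] [ 0.30639855 -0.22593637 -1.46769447] [ 0.06697465  0.07475722 -0.01547895] 60.520774126052856
```

View pics/w4.png

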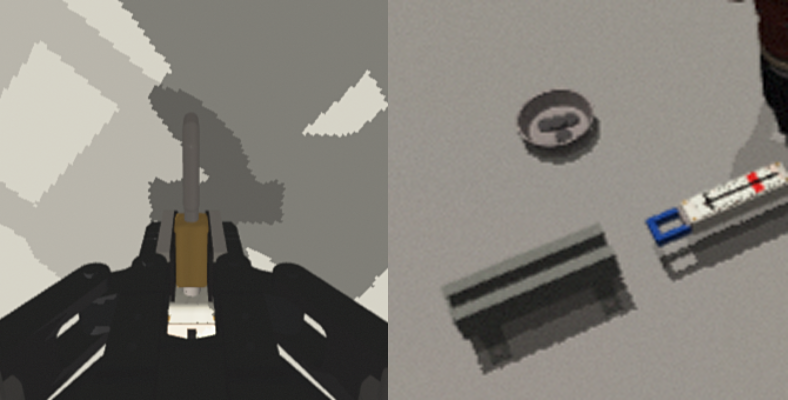

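The scale is clear of the pocket and level: the handle shows at the right panel's (670,225), and the wrist carries 1.47 N. I measure the collar and hook in the tool frame and plan the carry.

```bash
python3 - <<'E'
from h import *
s=ctrl.sense();p,d=snapshot('wrist');C=cam('wrist',s);R,t=pose(s)
hsv=cv2.cvtColor(p,cv2.COLOR_BGR2HSV)
for v in range(130,345,5):
    best=[]
    for u in (312,313):
        X=R.T@(atd(C,u,v,d[v,u])-t);best.append(X.round(1))
    print(v,best[0],hsv[v,312],end='; ' if v%2 else '\n')
print()
plan([583.1,190,95],94.4,step=42)
E
```

```text
130 [65.5 -0.6 28.4] [ 27  18 128]
135 [62.7 -0.6 28. ] [ 26  16 126]; 140 [59.7 -0.6 28.5] [ 23  18 112]
145 [57.  -0.6 27.4] [25 16 98]; 150 [53.9 -0.6 28.1] [21 18 97]
155 [57.3 -0.5 -8.1] [17 20 91]; 160 [ 57.4  -0.5 -21. ] [13 27 85]
165 [ 56.5  -0.4 -27.2] [17 25 93]; 170 [ 54.5  -0.4 -27.6] [17 25 93]
175 [ 52.9  -0.4 -29.3] [15 27 93]; 180 [ 51.2  -0.4 -31.1] [17 24 94]
185 [ 49.6  -0.4 -32.6] [ 13  23 102]; 190 [ 47.3  -0.4 -31.8] [17 25 93]
195 [ 45.8  -0.4 -33.8] [13 25 93]; 200 [ 43.4  -0.4 -32.8] [13 24 94]
205 [ 41.   -0.4 -32.3] [15 22 94]; 210 [ 39.4  -0.4 -33.7] [13 25 93]
215 [ 36.3  -0.4 -31.5] [10 24 94]; 220 [ 34.1  -0.4 -31.6] [13 25 93]
225 [ 32.   -0.4 -32.1] [13 24 94]; 230 [ 30.   -0.4 -32.8] [13 24 94]
235 [ 27.8  -0.4 -32.9] [10 24 95]; 240 [ 18.9  -0.5 -20. ] [17 25 91]
245 [ 16.4  -0.5 -20.1] [15 27 93]; 250 [ 14.8  -0.4 -22.2] [ 19 142  99]
255 [ 13.   -0.4 -23.6] [ 19 143 107]; 260 [ 10.4  -0.4 -23.8] [ 19 145 107]
265 [  7.4  -0.4 -23.2] [ 19 145 107]; 270 [  4.3  -0.4 -22.7] [ 19 145 107]
275 [  1.8  -0.4 -23.1] [ 19 145 107]; 280 [ -0.4  -0.4 -24. ] [ 19 145 107]
285 [ -4.3  -0.4 -22.4] [ 19 145 107]; 290 [ -6.6  -0.4 -23.3] [ 20 143 107]
295 [ -9.6  -0.4 -23.2] [ 19 144 108]; 300 [-12.6  -0.4 -23.1] [ 20 143 107]
305 [ 8.070e+01 -1.000e-01 -1.419e+02] [ 15  23 180]; 310 [-21.5  -0.4 -19.7] [ 16  27 179]
315 [-21.8  -0.4 -23.1] [ 22  31 124]; 320 [-22.7  -0.4 -25.5] [ 24  28 192]
325 [-24.8  -0.4 -26.7] [ 23  17 234]; 330 [-27.1  -0.4 -27.4] [ 24  16 237]
335 [-29.7  -0.4 -28. ] [ 16  52 183]; 340 [-33.1  -0.4 -27.8] [13 43 53]

from [454.9 -46.7  27.3] 118.4 d [128.2 236.7  67.7] -24.0 rows 7
[0.1053, 0.1609, -0.0484, 0.038]
[0.1147, 0.1543, -0.0484, 0.038]
[0.1237, 0.1472, -0.0484, 0.038]
[0.1322, 0.1395, -0.0484, 0.038]
[0.1403, 0.1314, -0.0484, 0.038]
[0.1479, 0.1228, -0.0484, 0.038]
[0.155, 0.1137, -0.0484, 0.038]
```

Emit:
arm_command:
  series:
    - {"claw":0,"travel":[0,0,-0.06],"turn":0}
    - {"claw":0,"travel":[0.0525,0.08,-0.02],"turn":0.019}
    - {"claw":0,"travel":[0.0525,0.08,-0.02],"turn":0.019}
    - {"claw":0,"travel":[0.0575,0.077,-0.02],"turn":0.019}
    - {"claw":0,"travel":[0.0575,0.077,-0.02],"turn":0.019}
    - {"claw":0,"travel":[0.062,0.0735,-0.02],"turn":0.019}
    - {"claw":0,"travel":[0.062,0.0735,-0.02],"turn":0.019}
    - {"claw":0,"travel":[0.066,0.07,-0.02],"turn":0.019}
    - {"claw":0,"travel":[0.066,0.07,-0.02],"turn":0.019}
    - {"claw":0,"travel":[0.07,0.0655,-0.02],"turn":0.019}
    - {"claw":0,"travel":[0.07,0.0655,-0.02],"turn":0.019}
    - {"claw":0,"travel":[0.074,0.0615,-0.02],"turn":0.019}
    - {"claw":0,"travel":[0.074,0.0615,-0.02],"turn":0.019}
    - {"claw":0,"travel":[0.0775,0.057,-0.02],"turn":0.019}
    - {"claw":0,"travel":[0.0775,0.057,-0.02],"turn":0.019}
    - {"claw":0,"travel":[0,0,0],"turn":0}
    - {"claw":0,"travel":[0,0,0],"turn":0}
    - {"claw":0,"travel":[0,0,0],"turn":0}

```text
time: 7.9
eef_pos: [585.5, 187.8, 95.0]
tool_rot: [-180.0, 0.0, 94.4]
wrist_force: [-0.3, 0.4, -1.8]
grip_width: 0.15
finger_force: 60.5
```

```bash
python3 - <<'E'
from h import *
s=ctrl.sense();print(s['time'],s['eef_pos'],s['tool_rot'],s['wrist_force'],s['finger_force'])
p,d=snapshot('wrist');C=cam('wrist',s);R,t=pose(s)
import pickle;pickle.dump(C,open('w5.pkl','wb'));np.save('w5.npy',d)
q,dt=snapshot('top')
a=cv2.resize(p[60:260,220:410],None,fx=3,fy=3,interpolation=2);b=cv2.resize(q[180:220,205:320],(220,600)) 
cv2.imwrite('pics/w5.png',a)
for v in (110,120,130,140,150,160): print(v,(R.T@(atd(C,312,v,d[v,312])-t)).round(1))
plan([582.8,190.4,80],94.4,n=2)
E
```

```text
7.9 [585.49427223 187.75779795  94.96474737] [-1.79956351e+02  1.96052674e-02  9.44431543e+01] [-0.33174813  0.40995919 -1.83706525] 60.497918128967285
110 [77.3 -0.5 -4.4]
120 [72.7 -0.5 -2.2]
130 [59.9 -0.8 89.2]
140 [52.2 -0.8 87.7]
150 [44.1 -0.8 88.7]
160 [ 57.2  -0.5 -21. ]
from [585.4 187.7  94.8] 94.4 d [ -2.6   2.7 -14.8] -0.0 rows 2
[0.0071, -0.006, 0.037, 0.0001]
[0.0071, -0.006, 0.037, 0.0001]
```

View pics/w5.png

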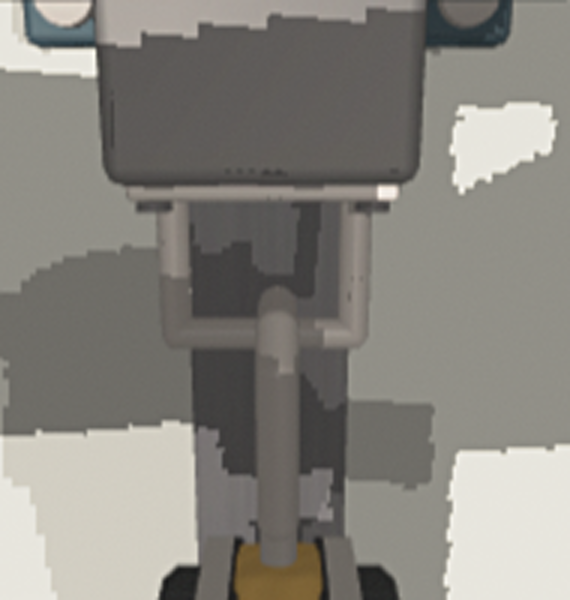

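Wrist view: loop side wires at x≈175 and 355, cross-bar at row 333, prong at x≈278, slightly to the right and back of the opening.

```bash
python3 - <<'E'
from h import *
import pickle
C=pickle.load(open('w5.pkl','rb'));D=np.load('w5.npy');R,t=pose()
for nm,x,y in[('bar',265,333),('L',174,270),('R',355,270),('L2',172,215),('R2',357,215),('plate',265,192)]:
    u,v=220+x/3,60+y/3;X=onz(C,u,v,75);print(nm,X.round(1),'tool',(R.T@(X-t)).round(1),atd(C,u,v,D[int(v+.5),int(u+.5)]).round(1))
E
```

```text
bar [579.5 230.3  75. ] tool [42.9 -2.6 19.8] [579.4 241.4 122.3]
L [561.4 241.1  75. ] tool [ 55.  -19.8  19.8] [561.7 241.4  77. ]
R [595.5 243.7  75. ] tool [55.1 14.4 19.8] [595.3 244.   76.7]
L2 [560.7 251.2  75. ] tool [ 65.2 -19.8  19.8] [560.9 251.4  77.1]
R2 [594.8 253.9  75. ] tool [65.2 14.5 19.8] [594.5 254.1  77.7]
plate [577.5 256.7  75. ] tool [69.3 -2.5 19.8] [577.7 257.7  89.7]
```

Emit:
arm_command:
  series:
    - {"claw":0,"travel":[0.0175,-0.011,0],"turn":0}
    - {"claw":0,"travel":[0,0,0.03],"turn":0}
    - {"claw":0,"travel":[0,0,0.04],"turn":0}
    - {"claw":0,"travel":[0,0,0.04],"turn":0}
    - {"claw":0,"travel":[0,0,0.03],"turn":0}
    - {"claw":0,"travel":[0,0,0.02],"turn":0}
    - {"claw":0,"travel":[0,0,0],"turn":0}

```text
time: 8.7
eef_pos: [582.8, 191.6, 61.9]
tool_rot: [-179.9, 0.0, 94.5]
wrist_force: [-0.6, 0.9, -1.1]
grip_width: 0.149
finger_force: 60.5
```

Emit:
arm_command:
  series:
    - {"claw":0,"travel":[0,0,0.01],"turn":0}
    - {"claw":0,"travel":[0,0,0],"turn":0}

```text
time: 8.9
eef_pos: [583.6, 191.8, 61.2]
tool_rot: [180.0, -0.0, 94.5]
wrist_force: [0.3, -0.6, -1.9]
grip_width: 0.151
finger_force: 60.5
```

Emit:
arm_command:
  series:
    - {"claw":0,"travel":[0,0,0.0075],"turn":0}
    - {"claw":0,"travel":[0,0,0],"turn":0}

```text
time: 9.1
eef_pos: [583.5, 191.8, 59.7]
tool_rot: [180.0, -0.0, 94.5]
wrist_force: [-0.0, -0.3, -1.9]
grip_width: 0.149
finger_force: 60.5
```

Emit:
arm_command:
  series:
    - {"claw":0,"travel":[0,0,0.005],"turn":0}
    - {"claw":0,"travel":[0,0,0],"turn":0}

```text
time: 9.3
eef_pos: [583.4, 191.8, 58.6]
tool_rot: [-180.0, 0.0, 94.5]
wrist_force: [0.1, -0.3, -1.2]
grip_width: 0.148
finger_force: 60.5
```

Emit:
arm_command:
  series:
    - {"claw":0,"travel":[0,0,0.005],"turn":0}
    - {"claw":0,"travel":[0,0,0],"turn":0}

```text
time: 9.5
eef_pos: [583.6, 191.9, 58.0]
tool_rot: [180.0, 0.0, 94.5]
wrist_force: [-0.7, 0.4, -0.3]
grip_width: 0.148
finger_force: 60.7
```

Emit:
arm_command:
  series:
    - {"claw":0.25,"travel":[0,0,0.002],"turn":0}
    - {"claw":0.35,"travel":[0,0,0],"turn":0}
    - {"claw":0.45,"travel":[0,0,0],"turn":0}
    - {"claw":0.5,"travel":[0,0,0],"turn":0}
    - {"claw":0.5,"travel":[0,0,0],"turn":0}
    - {"claw":0.5,"travel":[0,0,0],"turn":0}
    - {"claw":0.5,"travel":[0,0,-0.1],"turn":0}
    - {"claw":0.5,"travel":[0,0,-0.15],"turn":0}
    - {"claw":0.5,"travel":[0,0,-0.2],"turn":0}
    - {"claw":0.6,"travel":[-0.2,0,0],"turn":0}
    - {"claw":0.6,"travel":[-0.2,0,0],"turn":0}
    - {"claw":0.6,"travel":[-0.1,0,0],"turn":0}
    - {"claw":0.6,"travel":[0,0,0],"turn":0}
    - {"claw":0.6,"travel":[0,0,0],"turn":0}

```text
time: 10.9
eef_pos: [591.2, 92.2, 147.2]
tool_rot: [-180.0, -0.0, 94.4]
wrist_force: [-0.2, 0.3, 0.3]
grip_width: 0.596
finger_force: 0.0
```

```bash
python3 - <<'E'
from h import *
import pickle
s=ctrl.sense();print(s['time'],s['eef_pos'],s['tool_rot'],s['wrist_force'])
p,d=snapshot('wrist');C=cam('wrist',s);pickle.dump((C,s),open('w6.pkl','wb'));np.save('w6.npy',d);cv2.imwrite('pics/w6f.png',p)
cv2.imwrite('pics/w6.png',cv2.resize(p[90:400,215:415],None,fx=1.93,fy=1.93,interpolation=2))
q,_=snapshot('top');cv2.imwrite('pics/t6.png',q)
E
```

```text
10.9 [591.15529973  92.1669097  147.15223557] [-1.79992948e+02 -3.26307546e-02  9.44110396e+01] [-0.23197769  0.26630036  0.33590445]
```

View pics/w6.png

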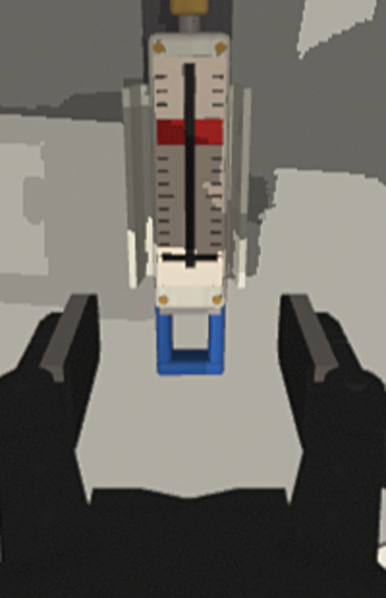

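The scale lies in the rest: pointer slack at row 257, band rows 121..145, handle rows 310..375. I compute where to grasp.

```bash
python3 - <<'E'
from h import *
import pickle
C,s=pickle.load(open('w6.pkl','rb'));D=np.load('w6.npy');np.set_printoptions(precision=1,suppress=True)
for nm,x,y,z in[('ptr',190,257,86),('bandmid',190,133,86),('hend',190,366,81),('hL',164,335,81),('hR',217,335,81),('front',187,38,86),('rear',190,308,86)]:
    u,v=215+x/1.93,90+y/1.93;print(nm,onz(C,u,v,z),atd(C,u,v,D[int(v+.5),int(u+.5)]))
p=cv2.imread('pics/w6f.png');h=cv2.cvtColor(p,cv2.COLOR_BGR2HSV)
m=cv2.inRange(h,(105,120,60),(125,255,255));ys,xs=np.nonzero(m[:, :420]);print('blue',xs.min(),xs.max(),ys.min(),ys.max())
plan([594.9,41.5,55],94.4,n=5)
E
```

```text
ptr [592.2  84.3  86. ] [592.1  85.   87.7]
bandmid [588.3 134.2  86. ] [588.2 134.3  86.6]
hend [596.5  30.1  81. ] [596.5  29.5  80.1]
hL [584.1  44.8  81. ] [584.1  44.8  81. ]
hR [606.9  46.6  81. ] [607.   45.8  79.7]
front [584.5 167.8  86. ] [584.5 167.8  84.9]
rear [594.   61.4  86. ] [594.2  59.2  81.9]
blue 296 330 249 283
from [591.1  93.  147.1] 94.5 d [  3.8 -51.5 -92.1] -0.1 rows 5
[-0.0517, -0.0002, 0.0921, 0.0002]
[-0.0517, -0.0002, 0.0921, 0.0002]
[-0.0517, -0.0002, 0.0921, 0.0002]
[-0.0517, -0.0002, 0.0921, 0.0002]
[-0.0517, -0.0002, 0.0921, 0.0002]
```

Emit:
arm_command:
  series:
    - {"claw":0.6,"travel":[-0.165,0,0],"turn":0}
    - {"claw":0.6,"travel":[-0.1,0,0.05],"turn":0}
    - {"claw":0.6,"travel":[0,0,0.13],"turn":0}
    - {"claw":0.6,"travel":[0,0,0.14],"turn":0}
    - {"claw":0.6,"travel":[0,0,0.1],"turn":0}
    - {"claw":0.6,"travel":[0,0,0.04],"turn":0}
    - {"claw":0.6,"travel":[0,0,0],"turn":0}
    - {"claw":0.6,"travel":[0,0,0],"turn":0}

```text
time: 11.8
eef_pos: [596.1, 39.8, 56.3]
tool_rot: [179.9, 0.0, 94.5]
wrist_force: [0.1, 0.6, 0.3]
grip_width: 0.6
finger_force: 0.0
```

```bash
cat >> h.py <<'E'
def blackrow(save=None):
    "pointer cross-bar: row profile of the white face beside the slot"
    s=ctrl.sense();p,d=snapshot('wrist');C=cam('wrist',s);R,t=pose(s)
    if save:cv2.imwrite(save,p)
    print(round(s['time'],2),s['eef_pos'].round(1),s['tool_rot'].round(1),'F',s['wrist_force'].round(1),'grip',round(s['grip_width'],3),round(s['finger_force'],1))
    # resample the face (tool frame) at 0.5 mm: columns across, rows along tool x; face plane z
    z=86;xs=np.arange(5,145,.5);ys=np.r_[np.arange(-7,-3.9,.5),np.arange(4,7.1,.5)]
    G=[]
    for x in xs:
        for y in ys:
            X=R@np.array([x,y,0])+t;X[2]=z;G.append(proj(C,X))
    G=np.float32(G).reshape(len(xs),len(ys),2)
    I=cv2.remap(p,G[...,0],G[...,1],1).astype(float)
    lum=I.mean(2);red=(I[...,2]>1.8*I[...,1]).mean(1);b=np.percentile(lum,70,axis=1)
    rr=xs[red>.6];print('band x',rr.min() if len(rr) else None,rr.max() if len(rr) else None)
    dk=[(x,round(v)) for x,v in zip(xs,b) if v<45];print('dark',dk)
E
python3 - <<'E'
from h import *
blackrow('pics/w7.png')
p=cv2.imread('pics/w7.png');h=cv2.cvtColor(p,cv2.COLOR_BGR2HSV)
m=cv2.inRange(h,(105,120,60),(125,255,255));ys,xs=np.nonzero(m[:, :420]);print('blue',xs.min(),xs.max(),ys.min(),ys.max())
E
```

```text
11.8 [596.1  39.8  56.3] [179.9   0.   94.5] F [0.1 0.6 0.3] grip 0.6 0.0
band x 91.0 100.5
dark [(np.float64(44.0), 20), (np.float64(44.5), 16), (np.float64(45.0), 18), (np.float64(45.5), 15), (np.float64(46.0), 23), (np.float64(114.0), 0), (np.float64(114.5), 0), (np.float64(115.0), 0), (np.float64(115.5), 0), (np.float64(116.0), 0), (np.float64(116.5), 0), (np.float64(117.0), 0), (np.float64(117.5), 0), (np.float64(118.0), 0), (np.float64(118.5), 0), (np.float64(119.0), 0), (np.float64(119.5), 0), (np.float64(120.0), 0), (np.float64(120.5), 0), (np.float64(121.0), 0), (np.float64(121.5), 0), (np.float64(122.0), 0), (np.float64(122.5), 0), (np.float64(123.0), 0), (np.float64(123.5), 0), (np.float64(124.0), 0), (np.float64(124.5), 0), (np.float64(125.0), 0), (np.float64(125.5), 0), (np.float64(126.0), 0), (np.float64(126.5), 0), (np.float64(127.0), 0), (np.float64(127.5), 0), (np.float64(128.0), 0), (np.float64(128.5), 0), (np.float64(129.0), 0), (np.float64(129.5), 0), (np.float64(130.0), 0), (np.float64(130.5), 0), (np.float64(131.0), 0), (np.float64(131.5), 0), (np.float64(132.0), 0), (np.float64(132.5), 0), (np.float64(133.0), 0), (np.float64(133.5), 0), (np.float64(134.0), 0), (np.float64(134.5), 0), (np.float64(135.0), 0), (np.float64(135.5), 0), (np.float64(136.0), 0), (np.float64(136.5), 0), (np.float64(137.0), 0), (np.float64(137.5), 0), (np.float64(138.0), 0), (np.float64(138.5), 0), (np.float64(139.0), 0), (np.float64(139.5), 0), (np.float64(140.0), 0), (np.float64(140.5), 0), (np.float64(141.0), 0), (np.float64(141.5), 0), (np.float64(142.0), 0), (np.float64(142.5), 0), (np.float64(143.0), 0), (np.float64(143.5), 0), (np.float64(144.0), 0), (np.float64(144.5), 0)]
blue 281 342 243 303
```

Tool-frame measurement: pointer at x 45, band 91–100.5 (50 mm apart, as specified). I close on the handle and start pulling.

Emit:
arm_command:
  series:
    - {"claw":0,"travel":[0,0,0],"turn":0}
    - {"claw":0,"travel":[0,0,0],"turn":0}
    - {"claw":0,"travel":[0,0,0],"turn":0}
    - {"claw":0,"travel":[0,0,0],"turn":0}
    - {"claw":0,"travel":[0,0,0],"turn":0}
    - {"claw":0,"travel":[-0.02,0,0],"turn":0}
    - {"claw":0,"travel":[-0.025,0,0],"turn":0}
    - {"claw":0,"travel":[-0.025,0,0],"turn":0}
    - {"claw":0,"travel":[-0.025,0,0],"turn":0}
    - {"claw":0,"travel":[-0.025,0,0],"turn":0}
    - {"claw":0,"travel":[-0.02,0,0],"turn":0}
    - {"claw":0,"travel":[-0.01,0,0],"turn":0}
    - {"claw":0,"travel":[0,0,0],"turn":0}
    - {"claw":0,"travel":[0,0,0],"turn":0}
  force: 60

```text
time: 13.25
eef_pos: [598.4, 11.2, 56.3]
tool_rot: [179.9, -0.2, 94.4]
wrist_force: [0.3, 7.3, 6.6]
grip_width: 0.341
finger_force: 60.5
```

```bash
sed -i 's/np.arange(5,145,.5)/np.arange(5,111,.5)/; s/\[(x,round(v))/[(float(x),round(v))/' h.py; python3 -c "
from h import *
blackrow('pics/w8.png')"
```

```text
13.25 [598.4  11.2  56.3] [179.9  -0.2  94.4] F [0.3 7.3 6.6] grip 0.341 60.5
band x 91.5 100.5
dark [(63.0, 37), (63.5, 26), (64.0, 29), (64.5, 28), (65.0, 28)]
```

Emit:
arm_command:
  series:
    - {"claw":0,"travel":[0,0,-0.003],"turn":0}
    - {"claw":0,"travel":[-0.025,0,0],"turn":0}
    - {"claw":0,"travel":[-0.025,0,0],"turn":0}
    - {"claw":0,"travel":[-0.025,0,0],"turn":0}
    - {"claw":0,"travel":[-0.025,0,0],"turn":0}
    - {"claw":0,"travel":[-0.02,0,0],"turn":0}
    - {"claw":0,"travel":[-0.015,0,0],"turn":0}
    - {"claw":0,"travel":[0,0,0],"turn":0}

```text
time: 14.1
eef_pos: [599.8, -14.6, 56.0]
tool_rot: [180.0, -0.4, 94.4]
wrist_force: [-0.0, 11.4, 3.8]
grip_width: 0.337
finger_force: 60.3
```

```bash
python3 -c "
from h import *
blackrow('pics/w9.png')"
```

```text
14.1 [599.8 -14.6  56. ] [180.   -0.4  94.4] F [-0.  11.4  3.8] grip 0.337 60.3
band x 91.5 100.5
dark [(89.0, 36), (89.5, 36), (90.0, 37), (90.5, 37), (91.0, 36)]
```

Emit:
arm_command:
  series:
    - {"claw":0,"travel":[-0.013,0,0],"turn":0}
    - {"claw":0,"travel":[-0.013,0,0],"turn":0}
    - {"claw":0,"travel":[0,0,0],"turn":0}
    - {"claw":0,"travel":[0,0,0],"turn":0}

```text
time: 14.55
eef_pos: [600.2, -19.2, 55.9]
tool_rot: [180.0, -0.4, 94.4]
wrist_force: [0.2, 12.8, 3.7]
grip_width: 0.341
finger_force: 60.3
```

```bash
python3 -c "
from h import *
blackrow('pics/w10.png')"
```

```text
14.55 [600.2 -19.2  55.9] [180.   -0.4  94.4] F [ 0.2 12.8  3.7] grip 0.341 60.3
band x 91.5 100.5
dark [(93.5, 37), (94.0, 37), (94.5, 37), (95.0, 38), (95.5, 36)]
```

Pointer bar at 93.5–95.5, inside the band (91.5–100.5), so stretch is about 49.5 mm. I hold.

Emit:
arm_command:
  series:
    - {"claw":0,"travel":[-0.002,0,0],"turn":0}
    - {"claw":0}
    - {"claw":0}
    - {"claw":0}
    - {"claw":0}
    - {"claw":0}
    - {"claw":0}
    - {"claw":0}
    - {"claw":0}
    - {"claw":0}
    - {"claw":0}
    - {"claw":0}
    - {"claw":0}
    - {"claw":0}
    - {"claw":0}
    - {"claw":0}
    - {"claw":0}
    - {"claw":0}
    - {"claw":0}
    - {"claw":0}

```text
invalid input
```

Emit:
arm_command:
  series:
    - {"claw":0}
    - {"claw":0}
    - {"claw":0}
    - {"claw":0}
    - {"claw":0}

```text
invalid input
```

```bash
python3 -c "
from h import *
blackrow('pics/w11.png')"
```

```text
14.6 [600.2 -19.2  55.9] [180.   -0.4  94.4] F [-0.5 12.5  3.9] grip 0.337 60.3
band x 91.5 100.5
dark [(93.5, 37), (94.0, 37), (94.5, 37), (95.0, 37), (95.5, 37)]
```

Rows need every field, so I resend the hold.

Emit:
arm_command:
  series:
    - {"claw":0,"travel":[-0.002,0,0],"turn":0}
    - {"claw":0,"travel":[0,0,0],"turn":0}
    - {"claw":0,"travel":[0,0,0],"turn":0}
    - {"claw":0,"travel":[0,0,0],"turn":0}
    - {"claw":0,"travel":[0,0,0],"turn":0}
    - {"claw":0,"travel":[0,0,0],"turn":0}
    - {"claw":0,"travel":[0,0,0],"turn":0}
    - {"claw":0,"travel":[0,0,0],"turn":0}
    - {"claw":0,"travel":[0,0,0],"turn":0}
    - {"claw":0,"travel":[0,0,0],"turn":0}
    - {"claw":0,"travel":[0,0,0],"turn":0}
    - {"claw":0,"travel":[0,0,0],"turn":0}
    - {"claw":0,"travel":[0,0,0],"turn":0}
    - {"claw":0,"travel":[0,0,0],"turn":0}
    - {"claw":0,"travel":[0,0,0],"turn":0}
    - {"claw":0,"travel":[0,0,0],"turn":0}
    - {"claw":0,"travel":[0,0,0],"turn":0}
    - {"claw":0,"travel":[0,0,0],"turn":0}
    - {"claw":0,"travel":[0,0,0],"turn":0}
    - {"claw":0,"travel":[0,0,0],"turn":0}

```text
time: 16.65
eef_pos: [600.2, -19.2, 55.9]
tool_rot: [180.0, -0.5, 94.4]
wrist_force: [-0.5, 13.8, 4.0]
grip_width: 0.342
finger_force: 60.3
```

```bash
python3 -c "
from h import *
blackrow('pics/w12.png')"
```

```text
16.65 [600.2 -19.2  55.9] [180.   -0.5  94.4] F [-0.5 13.8  4. ] grip 0.342 60.3
band x 91.5 100.5
dark [(93.5, 38), (94.0, 37), (94.5, 37), (95.0, 37), (95.5, 36)]
```

Emit:
arm_command:
  series:
    - {"claw":0,"travel":[0,0,0],"turn":0}
    - {"claw":0,"travel":[0,0,0],"turn":0}
    - {"claw":0,"travel":[0,0,0],"turn":0}
    - {"claw":0,"travel":[0,0,0],"turn":0}

```text
time: 17.1
eef_pos: [600.2, -19.2, 55.9]
tool_rot: [180.0, -0.5, 94.4]
wrist_force: [0.1, 15.2, 4.5]
grip_width: 0.338
finger_force: 60.3
```

Emit:
arm_command:
  series:
    - {"claw":0,"travel":[0.015,0,0],"turn":0}
    - {"claw":0,"travel":[0.02,0,0],"turn":0}
    - {"claw":0,"travel":[0.02,0,0],"turn":0}
    - {"claw":0,"travel":[0.02,0,0],"turn":0}
    - {"claw":0,"travel":[0.02,0,0],"turn":0}
    - {"claw":0,"travel":[0.02,0,0],"turn":0}
    - {"claw":0,"travel":[0.02,0,0],"turn":0}
    - {"claw":0,"travel":[0.02,0,0],"turn":0}
    - {"claw":0,"travel":[0.02,0,0],"turn":0}
    - {"claw":0,"travel":[0.02,0,0],"turn":0}
    - {"claw":0,"travel":[0.02,0,0],"turn":0}
    - {"claw":0,"travel":[0.02,0,0],"turn":0}
    - {"claw":0,"travel":[0.02,0,0],"turn":0}
    - {"claw":0,"travel":[0.015,0,0],"turn":0}
    - {"claw":0,"travel":[0.01,0,0],"turn":0}
    - {"claw":0,"travel":[0,0,0],"turn":0}
    - {"claw":0,"travel":[0,0,0],"turn":0}

```text
time: 18.8
eef_pos: [596.7, 31.0, 56.8]
tool_rot: [179.9, 0.2, 94.5]
wrist_force: [0.6, -3.0, 5.6]
grip_width: 0.337
finger_force: 60.7
```

```bash
python3 -c "
from h import *
blackrow('pics/w13.png')"
```

```text
18.8 [596.7  31.   56.8] [179.9   0.2  94.5] F [ 0.6 -3.   5.6] grip 0.337 60.7
band x 91.5 101.0
dark [(44.5, 22), (45.0, 17), (45.5, 18), (46.0, 16), (46.5, 19)]
```

Emit:
arm_command:
  series:
    - {"claw":0,"travel":[0.01,0,0],"turn":0}
    - {"claw":0,"travel":[0.015,0,-0.003],"turn":0}
    - {"claw":0,"travel":[0,0,0],"turn":0}
    - {"claw":0,"travel":[0,0,0],"turn":0}

```text
time: 19.25
eef_pos: [595.9, 36.6, 56.9]
tool_rot: [180.0, 0.1, 94.5]
wrist_force: [1.2, -3.7, 5.4]
grip_width: 0.341
finger_force: 60.5
```

```bash
python3 -c "
from h import *
blackrow('pics/w14.png')"
```

```text
19.25 [595.9  36.6  56.9] [1.80e+02 1.00e-01 9.45e+01] F [ 1.2 -3.7  5.4] grip 0.341 60.5
band x 91.5 101.0
dark [(44.5, 21), (45.0, 17), (45.5, 18), (46.0, 17), (46.5, 20)]
```

The spring is home (pointer back at 45.5) and the hook is slack in the loop. I release and rise.

Emit:
arm_command:
  series:
    - {"claw":0.38,"travel":[0,0,0],"turn":0}
    - {"claw":0.45,"travel":[0,0,0],"turn":0}
    - {"claw":0.55,"travel":[0,0,0],"turn":0}
    - {"claw":0.6,"travel":[0,0,0],"turn":0}
    - {"claw":0.6,"travel":[0,0,0],"turn":0}
    - {"claw":0.6,"travel":[0,0,0],"turn":0}
    - {"claw":0.6,"travel":[0,0,-0.05],"turn":0}
    - {"claw":0.6,"travel":[0,0,-0.15],"turn":0}
    - {"claw":0.6,"travel":[0,0,-0.2],"turn":0}
    - {"claw":0.6,"travel":[0,0,-0.2],"turn":0}
    - {"claw":0.6,"travel":[0,0,0],"turn":0}
    - {"claw":0.6,"travel":[0,0,0],"turn":0}
    - {"claw":0.6,"travel":[0,0,0],"turn":0}
    - {"claw":0.6,"travel":[0,0,0],"turn":0}
    - {"claw":0.6,"travel":[0,0,0],"turn":0}

```text
time: 20.8
eef_pos: [594.6, 37.7, 174.7]
tool_rot: [-179.8, -0.0, 94.5]
wrist_force: [-1.0, -0.1, -0.2]
grip_width: 0.598
finger_force: 0.0
```

```bash
python3 - <<'E'
from h import *
blackrow('pics/w15.png')
R,t=pose();s=ctrl.sense();C=cam('wrist',s);p,d=snapshot('wrist')
h=cv2.cvtColor(p,cv2.COLOR_BGR2HSV)
er=np.array([.997,.0767]);ey=np.array([-.0767,.997]);lp=np.array([578.5,245.7])
for nm,m in(('brass',cv2.inRange(h,(17,120,60),(24,255,255))),('red',cv2.inRange(h,(0,150,60),(5,255,255))|cv2.inRange(h,(175,150,60),(180,255,255)))):
    n,l,st,ce=cv2.connectedComponentsWithStats(m)
    for i in np.argsort(-st[1:,4])[:2]+1:
        u,v=ce[i];X=onz(C,u,v,82 if nm=='brass' else 86);print(nm,st[i],X.round(1),'rel loop x,y',(er@(X[:2]-lp)).round(1),(ey@(X[:2]-lp)).round(1),atd(C,u,v,d[int(v),int(u)]).round(1))
E
```

```text
20.8 [594.6  37.7 174.7] [-179.8   -0.    94.5] F [-1.  -0.1 -0.2] grip 0.598 0.0
band x 90.0 99.5
dark [(44.0, 29), (44.5, 21), (45.0, 28)]
brass [304   0  19  26 452] [583.4 179.5  82. ] rel loop x,y -0.2 -66.4 [583.4 179.6  81.6]
brass [296  36   5   5  20] [573.8 161.9  82. ] rel loop x,y -11.1 -83.2 [574.1 161.2  85.8]
red [298  76  14  14 193] [580.7 131.7  86. ] rel loop x,y -6.6 -113.8 [580.7 131.7  86.4]
red [316  76  14  14 192] [594.3 132.9  86. ] rel loop x,y 7.1 -113.7 [594.3 132.9  85.4]
```

Hook is about 2.8 mm back in the loop, centred, case top at z 86, spring home. I hand in.

```bash
python3 -c "
from station import ctrl
print(ctrl.finish_job())"
```

```text
the job is handed in; nothing more can be done
None
```

I carried out the proof-pull and handed the job in at about 21 s; the hand-in call returned no verdict. The pointer stayed in the red band (about 49.5 mm stretch) for over 2 s. The scale was then let go in the rest with its spring home and, by the last wrist picture, its hook in the loop. I touched no bystanders knowingly but did not check their positions again at the end.

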